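# Hang a pipette hanger on the bench rail

### The job

Hang the red-tabbed pipette hanger on the bench rail: lift it out of its stand, enter its foot at the rail's open yellow end with the hook towards the robot's side, and slide it along until the spring catch has snapped in behind it, then let go. Go gently and by feel: do not ram or jam the hanger in the rail, and do not drive the orange buffer to the bottom of its travel. Leave the blue hanger and everything else on the bench where it is.

Things in the scene. Friction and masses are not known exactly. Their poses are not given: they have to be found in the camera images.
- red_hanger: The hanger to hang (about 150 g). Origin: centre of its foot's underside; z up, +y its leading end, -x its hook side. Steel foot 24 (x) x 34 (y) x 8 mm; neck 8 (x) x 28 (y) mm, z 8 to 16; grey block 22 (x) mm wide, y -18 to 18, z 16 to 28, leading end round (radius 11), trailing end square. In the stand it is upright, leading end to the stand's +y, hook to its -x.
- red_tab (a point): Centre of the red hanger's red grip tab, 47 mm above its foot's underside, on its axis. The tab is 16 (x) x 26 (y) mm, z 27 to 67 mm above the underside; to be gripped from above.
- red_hook (a point): Mid-height of the drop of the red hanger's 6 mm steel wire hook. In the hanger's frame the wire leaves the block at y -8, z 21 mm, runs to x -36, goes down to z -28, curls out to x -56; lowest point z -39.
- blue_hanger: An identical hanger with a blue tab, to be left in its stand.
- stand: Fixed grey two-place stand, base 80 x 170 mm; origin: centre of its underside. Two pillars at its y -55 and +55 mm, each with a pocket, floor 60 mm up, 28 (x) x 38 (y) mm inside a 5 mm high rim. The hangers stand loosely in them, which in which varies, within 0.05 rad of the stand's yaw, hooks overhanging on its -x side.
- rail: Fixed aluminium C-channel rail, slot on top. Origin: on the bench under it; +y runs along it away from its open end; -x faces the robot. Running floor at z 100 mm. Side walls and lips from y -100 to 160: inside 27 mm wide, 11 mm high; lips 3 mm thick, top at z 114; slot 12 mm wide. The hanger's foot has 1.5 mm play each side and enters only at the -y end.
- rail_ledge (a point): Point on the open ledge (rail y -137, z 100 mm) where a foot's centre is best put down, in the rail's yaw (hanger +y along rail +y, hook to rail -x), then slid to +y. The ledge, y -155 to -100, 33 mm wide, has no lips; over y -135 to -100 two yellow guides 14 mm high narrow from about 41 to 27 mm inside.
- rail_mouth (a point): Centre of the running floor where the lips begin (rail frame: x 0, y -100, z 100 mm).
- rail_far_end (a point): Far end of the running floor (rail y 160 mm). Before it a grey catch unit is clamped on the rail; its place is NOT reported and differs each time: the caught hanger's origin lies anywhere from rail y 18 to 98 mm. The pawl acts on the block's +x side, the orange buffer stands ahead, over the rail; the unit's top is at z 127 mm.
- pawl (a joint): Spring pawl of the catch, m: 0 = sprung out into the hanger's path; pushed aside by 2.5 to 6 mm while the hanger's block slides past (3 to 9 N of push), it snaps back to near 0 behind the block's square end when the hanger is home, and keeps it from sliding back.
- buffer (a joint): Orange spring buffer of the catch, m: 0 = free, grows as the hanger presses it to +y; range 0 to 0.011. Begins at 2 N, rises 1.3 N per mm. The pawl snaps in with the buffer about 3.5 mm in (6.5 N); 9 mm (14 N) counts as the bottom. Once let go it presses the hanger back against the pawl.
- white_jar: Bystander: closed white jar, 52 mm across, 75 mm high; origin at its underside.
- red_jar: Bystander: clear jar with a red cap, 60 mm across, 70 mm high; origin at its underside.
- beaker: Bystander: glass beaker, 70 mm across, 90 mm high; origin at its underside.
- mortar: Bystander: white ceramic mortar, 100 mm across, 55 mm high; origin at its underside.
- calculator: Bystander: black pocket calculator 150 x 75 x 14 mm, lying flat; origin at its underside.
- wash_bottle: Bystander: white bottle with a red cap, 68 mm across, 170 mm high; origin at its underside.

How it is judged:
By the outcome, as a careful person would: the job done as asked, in the order asked, and still so for the second after the job is handed in, with the robot touching nothing.
It also fails if it takes over 51 s, if anything falls off the work surface, if the arm or the gripper's body presses on something with over 40 N, if the wrist force passes 120 N, or if a joint passes its speed limit or range.

### The arm

A 6-joint arm with a two-finger parallel gripper is mounted at the origin on the work surface. World frame = base frame: x ahead of the robot, y to its left, z up, the work surface at z = 0. Lengths are in m, angles in rad, forces in N, time in s.
With the tool pointing down it reaches from about 0.35 to 0.875 m from the base axis. Payload 15.5 kg.
Tool frame: the origin (TCP) lies on the front face of the gripper's body, between the roots of the fingers; the fingertips stand 73 mm ahead of it and the grasp point (between the pads) lies 54 mm ahead of it; x points along the fingers, y is the direction in which the jaws open and shut, and the axes are right-handed (so a half turn about x gives the same grasp; the last joint's range is limited). The gripper opens to 85 mm and grips with 20 to 120 N. Pads are 22 mm wide; open, the fingers measure 114 mm over their backs; the gripper's body (76 mm by 85 mm) begins 54 mm behind the grasp point. The pads swing forward as they close: fully open they stand 13 mm farther back than shut.
Start: joints at [1.198, 0.494, 1.345, -0, 1.302, -0.096], TCP at [0.171, 0.601, 0.304] pointing down, gripper open.
Joint ranges: [-2.91, 2.91], [-0.82, 2.16], [0.22, 2.67], [-1.22, 4.37], [0.12, 2.79], [-3.08, 3.08]. Speed limits (rad/s): [1.89, 1.89, 2.57, 3.01, 3.01, 3.01].

### API

Orientations are given as a 3x3 rotation matrix whose columns are the frame's x, y, z axes.
In Python, from rig import state, snapshot, hand_in gives the robot as it stands.
- The arm moves only by the tool arm_command, never from a script. Its argument "targets" is a list of rows, each a list of 3 entries, a list of its own where there are three numbers: the opening, from 0 (shut) to 1 (fully open), then the shift along the tool's x, y, z in m, then the turn about the tool's x in degrees. In form: [[claw, [x, y, z], roll], ...]. A call has 1 to 10 rows; each row shifts and turns the pose as measured when the row begins, along the tool's axes as they then stand; what a row does not reach is not made up. A row lasts 1/12 s, in which the tool goes at most 41.7 mm and 7.16 degrees, less where a joint would pass 70% of its speed; a pose out of reach is approached as far as the arm can. A call is refused whole if a number of a shift passes 0.0417 or a number of a turn 7.16, either way. A call with a gripper value outside its range is refused whole. The fingers move at their own pace and stop on an object; "squeeze" is the grip in N (left out, the last holds). Time passes only in rows, so rows that do not move let the fingers close. It gives the time, the measured TCP pose, the force and the opening at its end, in the units of the state.
- state(): the state, without advancing time (a new reading comes with each control period).
- snapshot(name): name is "scene" or "top"; returns a dict with "pixels" (384x512x3 uint8, blue, green, red), "vfov" (degrees; the focal length in pixels is half the picture's height over the tangent of half this angle, whatever the lens; pixels are square), "cx", "cy" (the principal point, pixels), "k1" (the pictures are not rectified: a ray, as slopes to the right and down, at radius r is drawn at 1 + k1 r^2 times it, then the intrinsics apply), "T" (4x4, takes a point from camera to world coordinates). Camera axes: x right, y up, looking along -z (the intrinsics and any distortion apply to the point x, -y, -z); pixel columns grow to the right and rows downward; lengths in m; the calibration is good to about 2 mm. A picture is of the moment at which its call begins. There is no depth.
- hand_in(): hands the job in, once; it reports no verdict.
The state is a dict: "time_s": time; "q": joint angles; "qd": joint speeds; "joint_torque": joint torques, N m; "ee_pos": TCP position; "tool_rot": TCP orientation; "ft_force": force on the tool from outside, world axes, zero at the start; "torque": the same for the moment, N m; "finger_gap": opening from 0.0 (shut) to 1.0 (fully open).
Only numpy, scipy, OpenCV 4.12 (cv2) and the standard library are available. Lean on these libraries where they do the work, as an engineer would, in place of code of your own. Each camera call takes 0.05 s, during which the arm holds its last target. There are 200 camera calls.

## Working session

There is one attempt and no reset: what is moved stays moved. The work goes in short steps, Python scripts to look and compute and a tool call to move; the robot and the scene stay as the last step left them, time stands still between calls to the robot, and variables do not carry over. Pictures are saved under pics/ and viewed, about 8 in all and at most 12, crops included, and the job is handed in when it is done.

Besides the shell and the picture viewer there is one more tool, called after ">>>" as name(argument=value, ...) on one line, values as JSON. arm_command: Moves the arm, as the interface text tells. Its arguments: {"type":"object","properties":{"targets":{"type":"array"},"squeeze":{"type":"number"}},"required":["targets"]}

```bash
ls; mkdir -p pics
cat > h.py <<'E'
import numpy as np, cv2
from rig import state, snapshot
def snap(n,f):
    s=snapshot(n); cv2.imwrite('pics/'+f,s['pixels']); np.save('pics/'+f+'.npy',s,allow_pickle=True); return s
def load(f): return np.load('pics/'+f+'.npy',allow_pickle=True).item()
def K(s):
    f=s['pixels'].shape[0]/2/np.tan(np.radians(s['vfov'])/2)
    return np.array([[f,0,s['cx']],[0,f,s['cy']],[0,0,1.]]),np.array([s['k1'],0,0,0,0.])
def ray(s,uv):
    k,d=K(s); p=cv2.undistortPoints(np.array([[uv]],float),k,d)[0,0]
    T=np.array(s['T']); return T[:3,3],T[:3,:3]@np.array([p[0],-p[1],-1])
def onz(s,uv,z):
    o,r=ray(s,uv); return o+r*(z-o[2])/r[2]
def proj(s,P):
    T=np.array(s['T']); c=(np.atleast_2d(P)-T[:3,3])@T[:3,:3]; c=c*[1,-1,-1]
    k,d=K(s); return cv2.projectPoints(c,np.zeros(3),np.zeros(3),k,d)[0][:,0]
def tri(s1,a,s2,b):
    o1,r1=ray(s1,a);o2,r2=ray(s2,b)
    t=np.linalg.lstsq(np.c_[r1,-r2],o2-o1,rcond=None)[0]
    p,q=o1+t[0]*r1,o2+t[1]*r2; return (p+q)/2,np.linalg.norm(p-q)
E
python3 - <<'E'
from h import *
for n in('scene','top'):
    s=snap(n,n+'0.png'); print(n,s['vfov'],s['cx'],s['cy'],s['k1'],np.round(s['T'],3).tolist())
a=[cv2.imread(f'pics/{n}0.png') for n in('scene','top')]
for n,i in zip(('scene','top'),a): cv2.imwrite(f'pics/{n}0b.png',cv2.resize(i,(800,600),interpolation=cv2.INTER_CUBIC))
st=state(); print(st['time_s'],st['tool_rot'],st['ft_force'],st['finger_gap'])
E
```

```text
pics
scene 48.08569256374889 259.37530877142535 190.13167161643764 -0.13846541790835665 [[0.821, -0.343, 0.457, 1.113], [0.571, 0.514, -0.64, -0.697], [-0.016, 0.786, 0.617, 0.843], [0.0, 0.0, 0.0, 1.0]]
top 46.01850398599606 254.25213903273837 192.66392174287483 -0.08187694074059618 [[-0.02, 0.99, -0.143, 0.384], [-1.0, -0.02, -0.002, 0.065], [-0.005, 0.142, 0.99, 1.161], [0.0, 0.0, 0.0, 1.0]]
0.1 [[-4.20235153e-04  2.74206162e-01  9.61670840e-01]
 [-1.00259031e-03  9.61670326e-01 -2.74206453e-01]
 [-9.99999409e-01 -1.07939306e-03 -1.29211236e-04]] [ 0.80437521 -0.43336471 -0.29138136] 0.9967500914887371
```

View pics/scene0b.png

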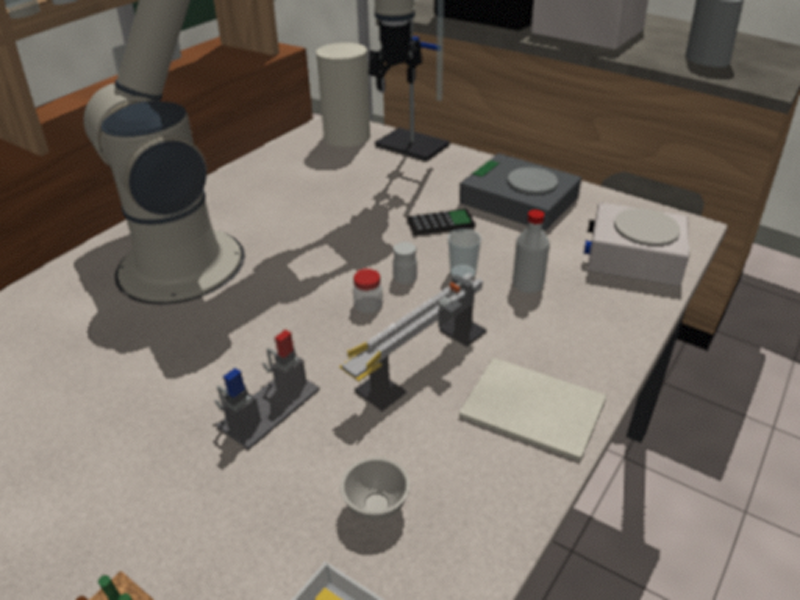

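View pics/top0b.png

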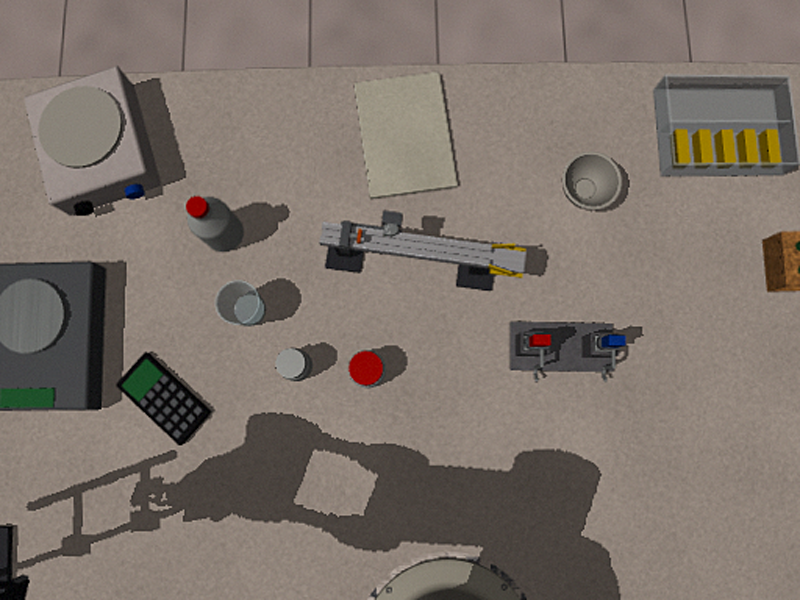

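The scene view shows the blue tab (234,383) and red tab (285,345) in the stand, and the rail from (360,365) to (465,285). In the top view red is at (540,340), the rail's open end at (512,258), its far end at (322,235), and the orange buffer at (360,236).

Run:
```python
from h import *
S,T=load('scene0.png'),load('top0.png')
def mask(s,lo,hi,roi):
    h=cv2.cvtColor(s['pixels'],cv2.COLOR_BGR2HSV); m=cv2.inRange(h,lo,hi)
    z=np.zeros_like(m); x0,y0,x1,y1=roi; z[y0:y1,x0:x1]=m[y0:y1,x0:x1]; return z
def cent(m): 
    M=cv2.moments(m,True); return np.array([M['m10'],M['m01']])/M['m00'],M['m00']
R=((0,120,60),(8,255,255));B=((105,120,50),(130,255,255));Y=((20,100,60),(33,255,255));O=((5,120,60),(18,255,255))
for nm,c,rs,rt in(('red',R,(165,205,205,235),(325,205,365,230)),('blue',B,(135,230,165,260),(375,205,410,230)),('yel',Y,(215,215,255,245),(300,145,345,185)),('orange',O,(275,170,310,195),(220,140,240,165))):
    ms,mt=mask(S,*c,rs),mask(T,*c,rt); a,na=cent(ms); b,nb=cent(mt)
    p,e=tri(S,a,T,b); r=cv2.minAreaRect(cv2.findNonZero(mt))
    print(nm,a,na,b,nb,'tri',p.round(4),round(e,4),'onz.114',onz(T,b,.114).round(4),'onz.127',onz(T,b,.127).round(4),r)
im=T['pixels'][125:245,195:415]; cv2.imwrite('pics/crop1.png',cv2.resize(im,None,fx=3.6,fy=3.6,interpolation=cv2.INTER_CUBIC))
```

```text
red [181.68253968 219.54761905] 126.0 [345.43298969 217.12371134] 97.0 tri [ 0.4727 -0.1454  0.1072] 0.0022 onz.114 [ 0.4728 -0.1432  0.114 ] onz.127 [ 0.4717 -0.1406  0.127 ] ((345.5, 217.5), (7.0, 13.0), 90.0)
blue [149.47445255 244.7810219 ] 137.0 [391.94059406 217.63366337] 101.0 tri [ 0.4689 -0.2563  0.1057] 0.003 onz.114 [ 0.4692 -0.2526  0.114 ] onz.127 [ 0.4681 -0.2487  0.127 ] ((392.14996337890625, 217.94998168945312), (14.707822799682617, 8.061017036437988), 8.130102157592773)
yel [234.01898734 230.38607595] 158.0 [323.35185185 167.0308642 ] 162.0 tri [ 0.5986 -0.0968  0.097 ] 0.0072 onz.114 [ 0.5925 -0.0965  0.114 ] onz.127 [ 0.5899 -0.0945  0.127 ] ((324.3873596191406, 165.4573211669922), (21.7908935546875, 21.615631103515625), 6.709836483001709)
orange [290.47619048 183.28571429] 21.0 [229.57692308 150.65384615] 26.0 tri [0.6339 0.1234 0.1222] 0.002 onz.114 [0.6366 0.1245 0.114 ] onz.127 [0.6335 0.1238 0.127 ] ((229.59616088867188, 150.5192413330078), (2.5495097637176514, 9.021342277526855), 11.309932708740234)
```

View pics/crop1.png

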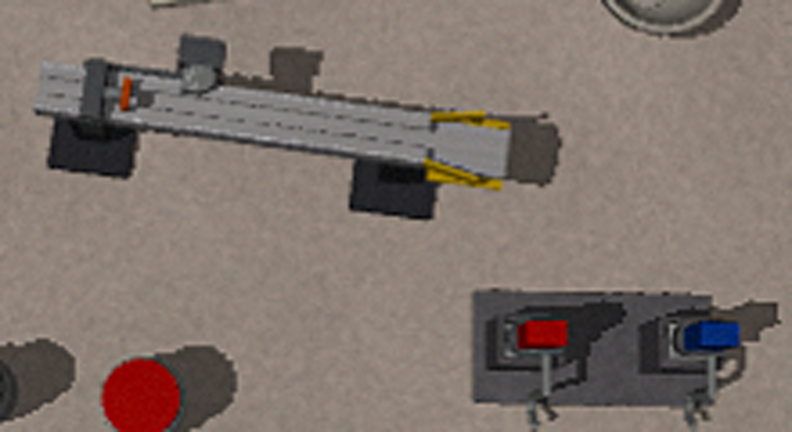

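Run:
```python
from h import *
T=load('top0.png'); g=cv2.cvtColor(T['pixels'],cv2.COLOR_BGR2GRAY)
for u in (255,270,285,300): print(u,list(zip(range(138,176),g[138:176,u].tolist())))
c=lambda x,y:(195+x/3.6-.36,125+y/3.6-.36)
for nm,x,y,z in(('ledge-end+x',511,122,.1),('ledge-end-x',501,186,.1),('far+x',42,62,.114),('far-x',37,112,.114),('mouth+x',430,112,.114),('mouth-x',427,160,.114)):
    print(nm,onz(T,c(x,y),z).round(4))
```

```text
255 [(138, 64), (139, 68), (140, 62), (141, 69), (142, 66), (143, 60), (144, 21), (145, 38), (146, 46), (147, 26), (148, 43), (149, 91), (150, 133), (151, 135), (152, 112), (153, 125), (154, 137), (155, 134), (156, 132), (157, 95), (158, 132), (159, 135), (160, 131), (161, 151), (162, 84), (163, 64), (164, 130), (165, 138), (166, 128), (167, 129), (168, 132), (169, 134), (170, 135), (171, 135), (172, 132), (173, 136), (174, 138), (175, 134)]
270 [(138, 127), (139, 74), (140, 55), (141, 58), (142, 55), (143, 57), (144, 56), (145, 59), (146, 125), (147, 79), (148, 65), (149, 59), (150, 106), (151, 145), (152, 133), (153, 129), (154, 114), (155, 126), (156, 136), (157, 134), (158, 129), (159, 134), (160, 135), (161, 127), (162, 126), (163, 152), (164, 85), (165, 48), (166, 128), (167, 133), (168, 131), (169, 134), (170, 131), (171, 142), (172, 134), (173, 134), (174, 133), (175, 136)]
285 [(138, 132), (139, 134), (140, 138), (141, 136), (142, 136), (143, 137), (144, 138), (145, 129), (146, 139), (147, 136), (148, 131), (149, 132), (150, 139), (151, 74), (152, 94), (153, 136), (154, 133)
[... 203 characters left out ...]
(172, 134), (173, 129), (174, 132), (175, 136)]
300 [(138, 138), (139, 140), (140, 134), (141, 135), (142, 132), (143, 129), (144, 129), (145, 139), (146, 139), (147, 137), (148, 136), (149, 134), (150, 135), (151, 143), (152, 148), (153, 83), (154, 93), (155, 130), (156, 131), (157, 129), (158, 130), (159, 104), (160, 128), (161, 129), (162, 130), (163, 129), (164, 131), (165, 131), (166, 127), (167, 149), (168, 88), (169, 58), (170, 31), (171, 21), (172, 25), (173, 18), (174, 17), (175, 26)]
ledge-end+x [ 0.6155 -0.1315  0.1   ]
ledge-end-x [ 0.5723 -0.1228  0.1   ]
far+x [0.6594 0.1799 0.114 ]
far-x [0.6255 0.1833 0.114 ]
mouth+x [ 0.6202 -0.0757  0.114 ]
mouth-x [ 0.5881 -0.0724  0.114 ]
```

```bash
cat >> h.py <<'E'
def plan(goal,ang,step=.038,claw=1,n=10,droll=7):
    """rows towards goal (world TCP), tool y at world angle ang (deg), tool pointing down"""
    st=state(); R=np.array(st['tool_rot']); p=np.array(st['ee_pos']); a=np.degrees(np.arctan2(R[1,1],R[0,1]))
    print('t',round(st['time_s'],2),'pos',p.round(4),'ang',round(a,2),'tilt',R[2].round(4),'F',np.round(st['ft_force'],1),'gap',round(st['finger_gap'],3))
    d=np.array(goal)-p; da=(ang-a+180)%360-180
    k=int(np.ceil(max(np.linalg.norm(d)/step,abs(da)/droll,1))); rows=[]
    for i in range(min(k,n)):
        c,s=np.cos(np.radians(a+da*i/k)),np.sin(np.radians(a+da*i/k)); v=d/k
        # tool x=down, y=(c,s), z=(s,-c)
        rows.append([claw,[round(-v[2],4),round(c*v[0]+s*v[1],4),round(s*v[0]-c*v[1],4)],round(-da/k,2)])
    print('rows total',k,str(rows).replace(' ',''))
mouth=np.array([.6042,-.074,.1]); th=-0.149
def rail(y,x=0): return mouth[:2]+(y+.1)*np.array([-np.sin(th),np.cos(th)])+x*np.array([np.cos(th),np.sin(th)])
E
python3 - <<'E'
from h import *
T=load('top0.png')
P=np.array([onz(T,(u,v),.114)[:2] for u,v in((255,155.4),(270,157.2),(285,158.8),(300,161))]); 
print(P.round(4), [np.round((p-mouth[:2])@[np.cos(th),np.sin(th)],4) for p in P])
plan([.4,.3,.304],30);
E
```

```text
[[ 0.6238  0.0644]
 [ 0.6187  0.029 ]
 [ 0.6142 -0.0064]
 [ 0.6081 -0.0418]] [np.float64(-0.0011), np.float64(-0.0009), np.float64(-0.0002), np.float64(-0.0009)]
t 0.1 pos [0.1713 0.6008 0.3034] ang 74.09 tilt [-1.0e+00 -1.1e-03 -1.0e-04] F [ 0.8 -0.4 -0.3] gap 0.997
rows total 10 [[1,[np.float64(-0.0001),np.float64(-0.0227),np.float64(0.0302)],np.float64(4.41)],[1,[np.float64(-0.0001),np.float64(-0.0203),np.float64(0.0319)],np.float64(4.41)],[1,[np.float64(-0.0001),np.float64(-0.0178),np.float64(0.0334)],np.float64(4.41)],[1,[np.float64(-0.0001),np.float64(-0.0151),np.float64(0.0346)],np.float64(4.41)],[1,[np.float64(-0.0001),np.float64(-0.0124),np.float64(0.0357)],np.float64(4.41)],[1,[np.float64(-0.0001),np.float64(-0.0097),np.float64(0.0365)],np.float64(4.41)],[1,[np.float64(-0.0001),np.float64(-0.0068),np.float64(0.0372)],np.float64(4.41)],[1,[np.float64(-0.0001),np.float64(-0.0039),np.float64(0.0376)],np.float64(4.41)],[1,[np.float64(-0.0001),np.float64(-0.001),np.float64(0.0378)],np.float64(4.41)],[1,[np.float64(-0.0001),np.float64(0.0019),np.float64(0.0377)],np.float64(4.41)]]
```

Centreline agrees within 1 mm. Setting out.

>>> arm_command(targets=[[1, [0, -0.023, 0.03], 4.4], [1, [0, -0.02, 0.032], 4.4], [1, [0, -0.018, 0.033], 4.4], [1, [0, -0.015, 0.035], 4.4], [1, [0, -0.012, 0.036], 4.4], [1, [0, -0.01, 0.036], 4.4], [1, [0, -0.007, 0.037], 4.4], [1, [0, -0.004, 0.038], 4.4], [1, [0, -0.001, 0.038], 4.4], [1, [0, 0.002, 0.038], 4.4]])

```text
time_s: 0.93
ee_pos: [0.4002, 0.2887, 0.3003]
tool_rot: [[-0.003, 0.876, 0.482], [-0.002, 0.482, -0.876], [-1.0, -0.004, 0.0]]
ft_force: [0.6, 0.0, -0.5]
finger_gap: 1.0
```

```bash
sed -i 's/round(-v\[2\],4),round(c\*v\[0\]+s\*v\[1\],4),round(s\*v\[0\]-c\*v\[1\],4)\],round(-da\/k,2)/*[round(float(q),4) for q in (-v[2],c*v[0]+s*v[1],s*v[0]-c*v[1])]],round(float(-da\/k),2)/' h.py; python3 -c "
from h import *
plan([.4725,-.1445,.25],-1.7,n=20)"
```

```text
t 0.93 pos [0.4002 0.2887 0.3003] ang 28.79 tilt [-1.e+00 -4.e-03  1.e-04] F [ 0.6  0.  -0.5] gap 1.0
rows total 12 [[1,[0.0042,-0.0121,0.0345],2.54],[1,[0.0042,-0.0106,0.035],2.54],[1,[0.0042,-0.009,0.0355],2.54],[1,[0.0042,-0.0074,0.0358],2.54],[1,[0.0042,-0.0058,0.0361],2.54],[1,[0.0042,-0.0042,0.0364],2.54],[1,[0.0042,-0.0026,0.0365],2.54],[1,[0.0042,-0.001,0.0366],2.54],[1,[0.0042,0.0006,0.0366],2.54],[1,[0.0042,0.0023,0.0365],2.54],[1,[0.0042,0.0039,0.0364],2.54],[1,[0.0042,0.0055,0.0362],2.54]]
```

>>> arm_command(targets=[[1, [0.004, -0.012, 0.035], 2.5], [1, [0.004, -0.011, 0.035], 2.5], [1, [0.004, -0.009, 0.036], 2.5], [1, [0.004, -0.007, 0.036], 2.5], [1, [0.004, -0.006, 0.036], 2.5], [1, [0.004, -0.004, 0.036], 2.5], [1, [0.004, -0.003, 0.037], 2.5], [1, [0.004, -0.001, 0.037], 2.5], [1, [0.004, 0.001, 0.037], 2.5], [1, [0.004, 0.002, 0.037], 2.5]])

```text
time_s: 1.77
ee_pos: [0.4596, -0.0929, 0.259]
tool_rot: [[-0.001, 0.999, 0.04], [-0.001, 0.04, -0.999], [-1.0, -0.001, 0.001]]
ft_force: [1.0, 0.6, 0.1]
finger_gap: 0.999
```

```bash
python3 -c "
from h import *
plan([.4725,-.1445,.235],-1.7,n=20,step=.03)"
```

```text
t 1.77 pos [ 0.4596 -0.0929  0.259 ] ang 2.31 tilt [-1.e+00 -1.e-03  8.e-04] F [1.  0.6 0.1] gap 0.999
rows total 2 [[1,[0.012,0.0054,0.026],2.0],[1,[0.012,0.0063,0.0258],2.0]]
```

>>> arm_command(targets=[[1, [0.012, 0.005, 0.026], 2], [1, [0.012, 0.006, 0.026], 2], [1, [0, 0, 0], 0]])

```text
time_s: 2.02
ee_pos: [0.4724, -0.1539, 0.2336]
tool_rot: [[0.001, 0.999, -0.041], [-0.003, -0.041, -0.999], [-1.0, 0.001, 0.003]]
ft_force: [-0.6, 0.2, -0.4]
finger_gap: 1.002
```

```bash
python3 -c "
from h import *
plan([.4725,-.1445,.169],-1.7,n=20,step=.015)
for n in('scene','top'): snap(n,n+'1.png')
a=load('scene1.png')['pixels'][170:280,120:230];b=load('top1.png')['pixels'][160:270,300:410]
cv2.imwrite('pics/c2.png',cv2.resize(np.hstack([a,b]),None,fx=3.6,fy=3.6,interpolation=2))"
```

```text
t 2.02 pos [ 0.4724 -0.1539  0.2336] ang -2.37 tilt [-1.0e+00  7.0e-04  2.6e-03] F [-0.6  0.2 -0.4] gap 1.002
rows total 5 [[1,[0.0129,-0.0001,-0.0019],-0.13],[1,[0.0129,-0.0001,-0.0019],-0.13],[1,[0.0129,-0.0001,-0.0019],-0.13],[1,[0.0129,-0.0,-0.0019],-0.13],[1,[0.0129,-0.0,-0.0019],-0.13]]
```

View pics/c2.png

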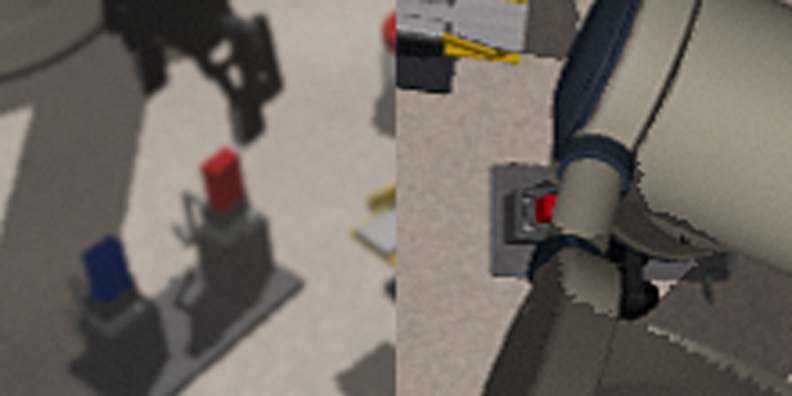

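The left crop shows the open fingers at (152,75) and (248,115) straddling above the red tab (222,180). In the top crop the arm partly hides the tab (545,208). Descending.

>>> arm_command(targets=[[1, [0.013, 0, -0.003], 0], [1, [0.013, 0, -0.002], 0], [1, [0.013, 0, -0.002], 0], [1, [0.013, 0, -0.002], 0], [1, [0.011, 0, -0.001], 0], [1, [0, 0, 0], 0]])

```text
time_s: 2.62
ee_pos: [0.4712, -0.1342, 0.1721]
tool_rot: [[0.001, 1.0, -0.03], [-0.001, -0.03, -1.0], [-1.0, 0.002, 0.001]]
ft_force: [-0.3, 0.0, 0.1]
finger_gap: 1.003
```

```bash
python3 -c "
from h import *
plan([.4725,-.1445,.169],-1.7,n=20,step=.015)"
```

```text
t 2.62 pos [ 0.4712 -0.1342  0.1721] ang -1.7 tilt [-1.0e+00  1.5e-03  9.0e-04] F [-0.3  0.   0.1] gap 1.003
rows total 1 [[1,[0.0031,0.0016,0.0103],-0.0]]
```

>>> arm_command(targets=[[1, [0.003, 0.001, 0.01], 0], [1, [0, 0, 0], 0], [1, [0, 0, 0], 0]], squeeze=40)

```text
time_s: 2.87
ee_pos: [0.4721, -0.1428, 0.1704]
tool_rot: [[0.002, 1.0, -0.026], [-0.001, -0.026, -1.0], [-1.0, 0.002, 0.001]]
ft_force: [1.0, -0.9, -0.4]
finger_gap: 0.997
```

```bash
python3 -c "
from h import *
plan([.4725,-.1445,.169],-1.7,n=20,step=.015)"
```

```text
t 2.87 pos [ 0.4721 -0.1428  0.1704] ang -1.47 tilt [-1.0e+00  1.6e-03  7.0e-04] F [ 1.  -0.9 -0.4] gap 0.997
rows total 1 [[1,[0.0014,0.0005,0.0017],0.23]]
```

>>> arm_command(targets=[[0, [0.001, 0, 0.001], 0], [0, [0, 0, 0], 0], [0, [0, 0, 0], 0], [0, [0, 0, 0], 0], [0, [0, 0, 0], 0], [0, [0, 0, 0], 0], [0, [0, 0, 0], 0], [0, [0, 0, 0], 0]], squeeze=50)

```text
time_s: 3.53
ee_pos: [0.4726, -0.1442, 0.1714]
tool_rot: [[0.004, 1.0, -0.026], [-0.002, -0.026, -1.0], [-1.0, 0.004, 0.002]]
ft_force: [0.6, -0.3, -0.9]
finger_gap: 0.182
```

```bash
python3 -c "
from h import *
plan([.4725,-.1445,.169],-1.7,n=20,step=.015)"
```

```text
t 3.53 pos [ 0.4726 -0.1442  0.1714] ang -1.49 tilt [-1.      0.0045  0.0019] F [ 0.6 -0.3 -0.9] gap 0.182
rows total 1 [[1,[0.0024,-0.0001,0.0003],0.21]]
```

>>> arm_command(targets=[[0, [-0.008, 0, 0], 0], [0, [-0.012, 0, 0], 0], [0, [-0.018, 0, 0], 0], [0, [-0.018, 0, 0], 0], [0, [-0.018, 0, 0], 0], [0, [-0.016, 0, 0], 0], [0, [0, 0, 0], 0]])

```text
time_s: 4.12
ee_pos: [0.4711, -0.1435, 0.267]
tool_rot: [[0.001, 1.0, -0.026], [-0.0, -0.026, -1.0], [-1.0, 0.001, 0.0]]
ft_force: [0.2, -0.9, -0.6]
finger_gap: 0.177
```

```bash
python3 -c "
from h import *
print(rail(-.137))
plan([*rail(-.137,-.0008),.262],-8.54,n=20,step=.02,claw=0)
for n in('scene',): snap(n,n+'2.png')
a=load('scene2.png')['pixels'][130:290,120:320]
cv2.imwrite('pics/c3.png',cv2.resize(a,None,fx=3.6,fy=3.6,interpolation=2))"
```

```text
[ 0.59870738 -0.11059004]
t 4.12 pos [ 0.4711 -0.1435  0.267 ] ang -1.49 tilt [-1.e+00  7.e-04  3.e-04] F [ 0.2 -0.9 -0.6] gap 0.177
rows total 7 [[0,[0.0007,0.018,-0.0052],1.01],[0,[0.0007,0.0179,-0.0055],1.01],[0,[0.0007,0.0178,-0.0058],1.01],[0,[0.0007,0.0177,-0.0061],1.01],[0,[0.0007,0.0176,-0.0064],1.01],[0,[0.0007,0.0175,-0.0067],1.01],[0,[0.0007,0.0173,-0.007],1.01]]
```

View pics/c3.png

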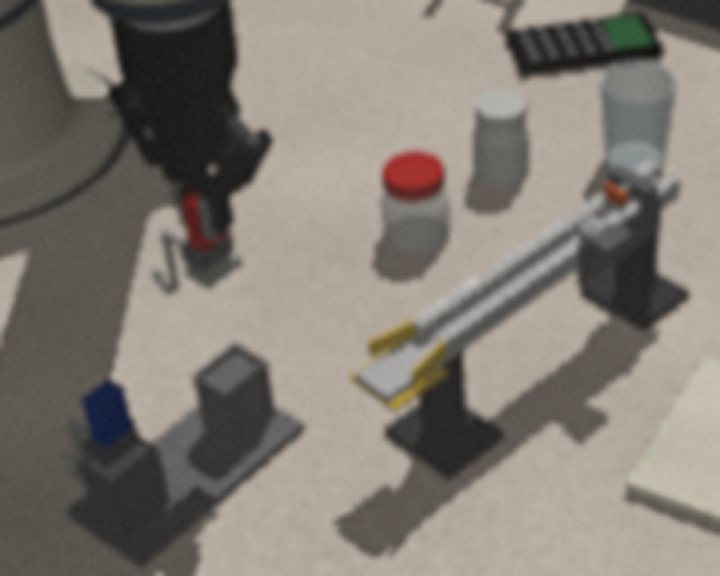

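The hanger is out of its pocket and hangs upright between the fingers: tab (200,220), hook (170,265). The pocket (235,365) is empty and blue (108,415) is untouched. Now over the ledge (390,375).

>>> arm_command(targets=[[0, [0, 0.018, -0.005], 1], [0, [0, 0.018, -0.005], 1], [0, [0, 0.018, -0.006], 1], [0, [0, 0.018, -0.006], 1], [0, [0, 0.018, -0.006], 1], [0, [0, 0.018, -0.007], 1], [0, [0, 0.017, -0.007], 1], [0, [0, 0, 0], 0], [0, [0, 0, 0], 0]])

```text
time_s: 4.92
ee_pos: [0.6004, -0.1086, 0.2576]
tool_rot: [[-0.011, 0.988, -0.154], [0.003, -0.154, -0.988], [-1.0, -0.011, -0.002]]
ft_force: [-1.0, 0.2, -3.2]
finger_gap: 0.178
```

```bash
python3 -c "
from h import *
plan([*rail(-.137,-.0008),.23],-8.54,n=20,step=.02,claw=0)"
```

```text
t 4.92 pos [ 0.6004 -0.1086  0.2576] ang -8.89 tilt [-0.9999 -0.0111 -0.0016] F [-1.   0.2 -3.2] gap 0.178
rows total 2 [[0,[0.0138,-0.0011,0.0011],-0.17],[0,[0.0138,-0.0011,0.0011],-0.17]]
```

>>> arm_command(targets=[[0, [0.014, -0.001, 0.001], 0], [0, [0.014, -0.001, 0.001], 0], [0, [0.005, 0, 0], 0], [0, [0, 0, 0], 0], [0, [0, 0, 0], 0]])

```text
time_s: 5.33
ee_pos: [0.5944, -0.1103, 0.2212]
tool_rot: [[-0.016, 0.988, -0.154], [0.004, -0.153, -0.988], [-1.0, -0.016, -0.002]]
ft_force: [0.6, 0.3, -1.4]
finger_gap: 0.184
```

```bash
python3 -c "
from h import *
plan([*rail(-.137,-.0008),.213],-8.54,n=20,step=.004,claw=0)
for n in('scene','top'): snap(n,n+'3.png')
a=load('scene3.png')['pixels'][180:270,190:290];b=load('top3.png')['pixels'][120:210,270:370]
cv2.imwrite('pics/c4.png',cv2.resize(np.hstack([a,b]),None,fx=4,fy=4,interpolation=2))"
```

```text
t 5.33 pos [ 0.5944 -0.1103  0.2212] ang -8.83 tilt [-0.9999 -0.0161 -0.0021] F [ 0.6  0.3 -1.4] gap 0.184
rows total 3 [[0,[0.0027,0.0012,-0.0001],-0.1],[0,[0.0027,0.0012,-0.0001],-0.1],[0,[0.0027,0.0012,-0.0001],-0.1]]
```

View pics/c4.png

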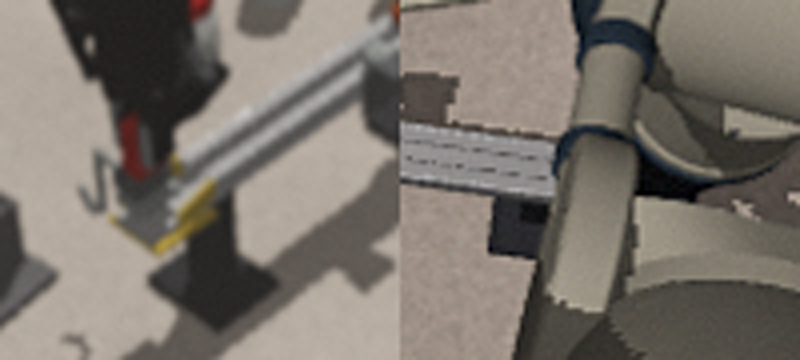

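```bash
cat >> h.py <<'E'
L=.1114
def foot():
    st=state(); R=np.array(st['tool_rot']); p=np.array(st['ee_pos'])+L*R[:,0]
    d=p-[*mouth[:2],0]; ex=np.array([np.cos(th),np.sin(th),0]); ey=np.array([-np.sin(th),np.cos(th),0])
    F=np.array(st['ft_force']); f=[F@ex,F@ey,F[2]]
    yaw=np.degrees(np.arctan2(R[1,1],R[0,1])-th)
    print('t',round(st['time_s'],2),'foot rail xyz mm',np.round([d@ex*1e3,d@ey*1e3-100,p[2]*1e3],1),'yawerr deg',round(yaw,2),'tiltx',(R[:,0]@np.c_[ex,ey]).round(4),'F rail',np.round(f,1),'Trq',np.round(st['torque'],2),'gap',round(st['finger_gap'],3))
E
python3 -c "
from h import *
foot()"
```

```text
t 5.43 foot rail xyz mm [  -5.5 -137.1  110.4] yawerr deg -0.29 tiltx [-0.0149  0.002 ] F rail [-0.5 -0.4 -2.2] Trq [ 0.   -0.04 -0.02] gap 0.174
```

>>> arm_command(targets=[[0, [0, 0.004, 0], 0], [0, [0.003, 0.002, 0], 0], [0, [0.002, 0, 0], 0], [0, [0, 0, 0], 0]])

```text
time_s: 5.77
ee_pos: [0.6022, -0.1116, 0.2183]
tool_rot: [[-0.011, 0.988, -0.154], [0.003, -0.153, -0.988], [-1.0, -0.011, -0.001]]
ft_force: [0.4, -0.4, -1.5]
finger_gap: 0.178
```

```bash
python3 -c "
from h import *
foot()"
```

```text
t 5.77 foot rail xyz mm [   2.3 -137.4  106.9] yawerr deg -0.29 tiltx [-0.0115  0.0015] F rail [ 0.4 -0.3 -1.5] Trq [-0.01  0.04  0.06] gap 0.178
```

>>> arm_command(targets=[[0, [0.003, -0.002, 0], 0], [0, [0.002, 0, 0], 0], [0, [0, 0, 0], 0]])

```text
time_s: 6.02
ee_pos: [0.6001, -0.1113, 0.213]
tool_rot: [[-0.011, 0.988, -0.153], [0.003, -0.153, -0.988], [-1.0, -0.011, -0.001]]
ft_force: [-0.3, 0.2, -1.2]
finger_gap: 0.18
```

```bash
python3 -c "
from h import *
foot()"
```

```text
t 6.02 foot rail xyz mm [   0.3 -137.3  101.6] yawerr deg -0.28 tiltx [-0.011   0.0015] F rail [-0.3  0.1 -1.2] Trq [0.04 0.02 0.06] gap 0.18
```

>>> arm_command(targets=[[0, [0.001, 0, 0], 0], [0, [0.001, 0, 0], 0], [0, [0, 0, 0], 0]])

```text
time_s: 6.27
ee_pos: [0.6, -0.1112, 0.2117]
tool_rot: [[-0.01, 0.988, -0.153], [0.003, -0.153, -0.988], [-1.0, -0.011, -0.001]]
ft_force: [0.0, 0.3, -1.2]
finger_gap: 0.175
```

```bash
python3 -c "
from h import *
foot()"
```

```text
t 6.27 foot rail xyz mm [   0.2 -137.2  100.3] yawerr deg -0.28 tiltx [-0.0105  0.0014] F rail [-0.   0.3 -1.2] Trq [-0.02 -0.01 -0.02] gap 0.175
```

>>> arm_command(targets=[[0, [0.001, 0, 0], 0], [0, [0.001, 0, 0], 0], [0, [0, 0, 0], 0]])

```text
time_s: 6.52
ee_pos: [0.6001, -0.1111, 0.2118]
tool_rot: [[-0.009, 0.988, -0.153], [0.002, -0.153, -0.988], [-1.0, -0.009, -0.001]]
ft_force: [-0.3, 0.5, -2.6]
finger_gap: 0.173
```

```bash
python3 -c "
from h import *
foot()"
```

```text
t 6.52 foot rail xyz mm [   0.5 -137.2  100.4] yawerr deg -0.27 tiltx [-0.0088  0.0012] F rail [-0.4  0.4 -2.6] Trq [-0.    0.01 -0.03] gap 0.173
```

>>> arm_command(targets=[[0, [0.002, 0, 0], 0], [0, [0.001, 0, 0], 0]])

```text
time_s: 6.68
ee_pos: [0.6002, -0.1111, 0.2114]
tool_rot: [[-0.007, 0.988, -0.153], [0.002, -0.153, -0.988], [-1.0, -0.007, -0.001]]
ft_force: [-7.3, 1.6, 16.4]
finger_gap: 0.179
```

```bash
python3 -c "
from h import *
foot()"
```

```text
t 6.68 foot rail xyz mm [   0.8 -137.2  100. ] yawerr deg -0.26 tiltx [-0.0067  0.0009] F rail [-7.5  0.5 16.4] Trq [0.29 1.45 0.01] gap 0.179
```

Floor felt at exactly z 100. Lift about 0.8 mm and slide in slowly.

>>> arm_command(targets=[[0, [-0.001, 0, 0], 0], [0, [0, 0, -0.004], 0], [0, [0, 0, -0.005], 0], [0, [0, 0, -0.005], 0], [0, [0, 0, 0], 0]])

```text
time_s: 7.1
ee_pos: [0.6025, -0.0959, 0.2121]
tool_rot: [[-0.006, 0.988, -0.154], [0.002, -0.154, -0.988], [-1.0, -0.007, -0.001]]
ft_force: [-0.1, 0.6, -1.1]
finger_gap: 0.182
```

```bash
python3 -c "
from h import *
foot()"
```

```text
t 7.1 foot rail xyz mm [   0.8 -121.8  100.7] yawerr deg -0.3 tiltx [-0.0067  0.001 ] F rail [-0.2  0.6 -1.1] Trq [ 0.01 -0.02 -0.01] gap 0.182
```

>>> arm_command(targets=[[0, [0, -0.001, -0.003], 0], [0, [0, 0, -0.003], 0], [0, [0, 0, -0.003], 0]])

```text
time_s: 7.35
ee_pos: [0.6029, -0.0859, 0.2115]
tool_rot: [[-0.007, 0.988, -0.153], [0.002, -0.153, -0.988], [-1.0, -0.007, -0.001]]
ft_force: [0.1, -0.5, 1.6]
finger_gap: 0.173
```

```bash
python3 -c "
from h import *
foot()"
```

```text
t 7.35 foot rail xyz mm [  -0.3 -111.9  100.1] yawerr deg -0.27 tiltx [-0.0074  0.0009] F rail [ 0.2 -0.5  1.6] Trq [-0.29  0.01 -0.  ] gap 0.173
```

>>> arm_command(targets=[[0, [-0.001, 0, -0.004], 0], [0, [0, 0, -0.004], 0], [0, [0, 0, -0.004], 0], [0, [0, 0, -0.004], 0]])

```text
time_s: 7.68
ee_pos: [0.6056, -0.0685, 0.2125]
tool_rot: [[-0.007, 0.988, -0.153], [0.002, -0.153, -0.988], [-1.0, -0.007, -0.001]]
ft_force: [-0.5, 0.6, -1.5]
finger_gap: 0.178
```

```bash
python3 -c "
from h import *
foot()"
```

```text
t 7.68 foot rail xyz mm [ -0.3 -94.3 101.1] yawerr deg -0.28 tiltx [-0.0075  0.0009] F rail [-0.6  0.5 -1.5] Trq [0.02 0.   0.02] gap 0.178
```

>>> arm_command(targets=[[0, [0, 0, -0.006], 0], [0, [0, 0, -0.006], 0], [0, [0, 0, -0.006], 0], [0, [0, 0, -0.006], 0], [0, [0, 0, -0.006], 0], [0, [0, 0, -0.006], 0]])

```text
time_s: 8.18
ee_pos: [0.6116, -0.029, 0.2125]
tool_rot: [[-0.007, 0.988, -0.153], [0.002, -0.153, -0.988], [-1.0, -0.008, -0.001]]
ft_force: [-0.2, 0.3, -1.8]
finger_gap: 0.178
```

```bash
python3 -c "
from h import *
foot()"
```

```text
t 8.18 foot rail xyz mm [ -0.2 -54.3 101.1] yawerr deg -0.28 tiltx [-0.0077  0.0011] F rail [-0.2  0.3 -1.8] Trq [ 0.01  0.03 -0.03] gap 0.178
```

>>> arm_command(targets=[[0, [0, 0, -0.006], 0], [0, [0, 0, -0.006], 0], [0, [0, 0, -0.006], 0], [0, [0, 0, -0.006], 0], [0, [0, 0, -0.006], 0], [0, [0, 0, -0.006], 0], [0, [0, 0, -0.006], 0], [0, [0, 0, -0.006], 0]])

```text
time_s: 8.85
ee_pos: [0.6197, 0.0239, 0.2125]
tool_rot: [[-0.007, 0.988, -0.153], [0.002, -0.153, -0.988], [-1.0, -0.008, -0.001]]
ft_force: [-0.3, 0.8, -2.5]
finger_gap: 0.18
```

```bash
python3 -c "
from h import *
foot()"
```

```text
t 8.85 foot rail xyz mm [-1.000e-01 -7.000e-01  1.012e+02] yawerr deg -0.26 tiltx [-0.0076  0.0011] F rail [-0.4  0.7 -2.5] Trq [0.06 0.01 0.05] gap 0.18
```

>>> arm_command(targets=[[0, [0, 0, -0.005], 0], [0, [0, 0, -0.005], 0], [0, [0, 0, -0.005], 0], [0, [0, 0, -0.005], 0]])

```text
time_s: 9.18
ee_pos: [0.6231, 0.0461, 0.2125]
tool_rot: [[-0.007, 0.988, -0.153], [0.002, -0.153, -0.988], [-1.0, -0.008, -0.001]]
ft_force: [-0.1, 0.5, -1.9]
finger_gap: 0.173
```

```bash
python3 -c "
from h import *
foot()"
```

```text
t 9.18 foot rail xyz mm [ -0.   21.7 101.1] yawerr deg -0.25 tiltx [-0.0077  0.0011] F rail [-0.2  0.5 -1.9] Trq [ 0.02 -0.03  0.01] gap 0.173
```

>>> arm_command(targets=[[0, [0, 0, -0.003], 0], [0, [0, 0, -0.003], 0], [0, [0, 0, -0.003], 0], [0, [0, 0, -0.003], 0]])

```text
time_s: 9.52
ee_pos: [0.6251, 0.0596, 0.2125]
tool_rot: [[-0.008, 0.988, -0.153], [0.002, -0.153, -0.988], [-1.0, -0.008, -0.001]]
ft_force: [-2.3, -3.9, -1.5]
finger_gap: 0.174
```

```bash
python3 -c "
from h import *
foot()"
```

```text
t 9.52 foot rail xyz mm [ -0.   35.3 101.1] yawerr deg -0.24 tiltx [-0.0079  0.001 ] F rail [-1.7 -4.2 -1.5] Trq [-0.59  0.41  0.03] gap 0.174
```

Pawl felt at y≈35 (−y 4 N, −x 2 N). Continuing gently.

>>> arm_command(targets=[[0, [0, 0, -0.003], 0], [0, [0, 0, -0.003], 0], [0, [0, 0, -0.003], 0]])

```text
time_s: 9.77
ee_pos: [0.6257, 0.0687, 0.2121]
tool_rot: [[-0.01, 0.988, -0.153], [0.001, -0.153, -0.988], [-1.0, -0.01, 0.0]]
ft_force: [-1.5, -1.9, -1.9]
finger_gap: 0.18
```

```bash
python3 -c "
from h import *
foot()"
```

```text
t 9.77 foot rail xyz mm [ -1.1  44.3 100.7] yawerr deg -0.26 tiltx [-0.0102 -0.0002] F rail [-1.2 -2.1 -1.9] Trq [-0.42  0.22 -0.03] gap 0.18
```

>>> arm_command(targets=[[0, [0, 0.001, -0.003], 0], [0, [0, 0, -0.003], 0], [0, [0, 0, -0.003], 0], [0, [0, 0, -0.003], 0]])

```text
time_s: 10.1
ee_pos: [0.6282, 0.0817, 0.2118]
tool_rot: [[-0.012, 0.988, -0.153], [0.002, -0.153, -0.988], [-1.0, -0.012, 0.0]]
ft_force: [-2.4, -0.8, -0.9]
finger_gap: 0.177
```

```bash
python3 -c "
from h import *
foot()"
```

```text
t 10.1 foot rail xyz mm [ -0.7  57.5 100.4] yawerr deg -0.27 tiltx [-0.0118 -0.0002] F rail [-2.2 -1.1 -0.9] Trq [-0.15  0.51  0.02] gap 0.177
```

>>> arm_command(targets=[[0, [0, 0, -0.003], 0], [0, [0, 0, -0.003], 0], [0, [0, 0, -0.003], 0]])

```text
time_s: 10.35
ee_pos: [0.6296, 0.0917, 0.2117]
tool_rot: [[-0.012, 0.988, -0.153], [0.002, -0.153, -0.988], [-1.0, -0.012, 0.0]]
ft_force: [-2.5, -1.1, -0.8]
finger_gap: 0.175
```

```bash
python3 -c "
from h import *
foot()"
```

```text
t 10.35 foot rail xyz mm [ -0.8  67.6 100.3] yawerr deg -0.27 tiltx [-0.012  -0.0001] F rail [-2.3 -1.4 -0.8] Trq [-0.08  0.46 -0.02] gap 0.175
```

>>> arm_command(targets=[[0, [0, 0, -0.002], 0], [0, [0, 0, -0.002], 0]])

```text
time_s: 10.52
ee_pos: [0.6304, 0.0964, 0.2117]
tool_rot: [[-0.012, 0.988, -0.153], [0.002, -0.153, -0.988], [-1.0, -0.012, 0.0]]
ft_force: [-2.6, -1.2, -1.2]
finger_gap: 0.178
```

```bash
python3 -c "
from h import *
foot()"
```

```text
t 10.52 foot rail xyz mm [ -0.7  72.4 100.3] yawerr deg -0.26 tiltx [-0.0119 -0.    ] F rail [-2.4 -1.5 -1.2] Trq [-0.15  0.45 -0.05] gap 0.178
```

>>> arm_command(targets=[[0, [0, 0, -0.002], 0], [0, [0, 0, -0.002], 0]])

```text
time_s: 10.68
ee_pos: [0.6311, 0.1008, 0.2118]
tool_rot: [[-0.012, 0.988, -0.153], [0.002, -0.153, -0.988], [-1.0, -0.012, 0.0]]
ft_force: [-1.9, -0.9, -1.3]
finger_gap: 0.175
```

```bash
python3 -c "
from h import *
foot()"
```

```text
t 10.68 foot rail xyz mm [ -0.6  76.8 100.4] yawerr deg -0.26 tiltx [-0.0117 -0.    ] F rail [-1.8 -1.2 -1.3] Trq [-0.21  0.43 -0.04] gap 0.175
```

>>> arm_command(targets=[[0, [0, 0, -0.002], 0], [0, [0, 0, 0], 0]])

```text
time_s: 10.85
ee_pos: [0.6315, 0.1033, 0.2118]
tool_rot: [[-0.012, 0.988, -0.153], [0.002, -0.153, -0.988], [-1.0, -0.012, -0.0]]
ft_force: [-2.5, -0.6, -1.6]
finger_gap: 0.178
```

```bash
python3 -c "
from h import *
foot()"
```

```text
t 10.85 foot rail xyz mm [ -0.6  79.4 100.4] yawerr deg -0.25 tiltx [-0.0117  0.0001] F rail [-2.4 -1.  -1.6] Trq [-0.06  0.42 -0.08] gap 0.178
```

>>> arm_command(targets=[[0, [0, 0, -0.002], 0], [0, [0, 0, 0], 0]])

```text
time_s: 11.02
ee_pos: [0.6318, 0.105, 0.2117]
tool_rot: [[-0.012, 0.988, -0.153], [0.001, -0.153, -0.988], [-1.0, -0.012, 0.001]]
ft_force: [-2.6, -1.8, -1.0]
finger_gap: 0.181
```

```bash
python3 -c "
from h import *
foot()"
```

```text
t 11.02 foot rail xyz mm [ -0.6  81.  100.4] yawerr deg -0.25 tiltx [-0.0118 -0.0007] F rail [-2.3 -2.1 -1. ] Trq [-0.4   0.46  0.  ] gap 0.181
```

>>> arm_command(targets=[[0, [0, 0, -0.002], 0], [0, [0, 0, 0], 0]])

```text
time_s: 11.18
ee_pos: [0.6321, 0.1065, 0.2118]
tool_rot: [[-0.012, 0.988, -0.153], [0.0, -0.153, -0.988], [-1.0, -0.012, 0.002]]
ft_force: [-2.5, -1.3, -1.6]
finger_gap: 0.177
```

```bash
python3 -c "
from h import *
foot()"
```

```text
t 11.18 foot rail xyz mm [ -0.5  82.4 100.4] yawerr deg -0.26 tiltx [-0.0117 -0.0017] F rail [-2.2 -1.7 -1.6] Trq [-0.21  0.34  0.07] gap 0.177
```

>>> arm_command(targets=[[0, [0, 0, -0.002], 0], [0, [0, 0, 0], 0]])

```text
time_s: 11.35
ee_pos: [0.6324, 0.1078, 0.2118]
tool_rot: [[-0.012, 0.988, -0.153], [-0.001, -0.153, -0.988], [-1.0, -0.012, 0.003]]
ft_force: [-3.4, -6.4, -0.4]
finger_gap: 0.178
```

```bash
python3 -c "
from h import *
foot()"
```

```text
t 11.35 foot rail xyz mm [ -0.4  83.6 100.4] yawerr deg -0.27 tiltx [-0.0118 -0.003 ] F rail [-2.4 -6.9 -0.4] Trq [-1.23  0.58  0.02] gap 0.178
```

>>> arm_command(targets=[[0, [0, 0, -0.002], 0], [0, [0, 0, 0], 0]])

```text
time_s: 11.52
ee_pos: [0.6326, 0.1087, 0.2118]
tool_rot: [[-0.013, 0.988, -0.153], [-0.003, -0.153, -0.988], [-1.0, -0.012, 0.005]]
ft_force: [-2.7, -7.6, 0.1]
finger_gap: 0.18
```

```bash
python3 -c "
from h import *
foot()"
```

```text
t 11.52 foot rail xyz mm [ -0.4  84.4 100.4] yawerr deg -0.28 tiltx [-0.0121 -0.0049] F rail [-1.5 -8.   0.1] Trq [-1.36  0.59  0.09] gap 0.18
```

>>> arm_command(targets=[[0, [0, 0, -0.002], 0], [0, [0, 0, 0], 0]])

```text
time_s: 11.68
ee_pos: [0.6327, 0.1095, 0.2119]
tool_rot: [[-0.013, 0.988, -0.153], [-0.005, -0.153, -0.988], [-1.0, -0.012, 0.007]]
ft_force: [-3.9, -8.7, -0.2]
finger_gap: 0.181
```

```bash
python3 -c "
from h import *
foot()"
```

```text
t 11.68 foot rail xyz mm [ -0.4  84.9 100.5] yawerr deg -0.29 tiltx [-0.0124 -0.0071] F rail [-2.6 -9.2 -0.2] Trq [-1.48  0.62  0.1 ] gap 0.181
```

>>> arm_command(targets=[[0, [0, 0, -0.002], 0], [0, [0, 0, 0], 0]])

```text
time_s: 11.85
ee_pos: [0.6328, 0.1101, 0.2118]
tool_rot: [[-0.014, 0.988, -0.154], [-0.008, -0.154, -0.988], [-1.0, -0.013, 0.01]]
ft_force: [-3.3, -9.3, 0.3]
finger_gap: 0.174
```

```bash
python3 -c "
from h import *
foot()"
```

```text
t 11.85 foot rail xyz mm [ -0.5  85.2 100.5] yawerr deg -0.3 tiltx [-0.0128 -0.0096] F rail [-1.9 -9.7  0.3] Trq [-1.59  0.61  0.08] gap 0.174
```

```bash
python3 -c "
from h import *
for n in('scene','top'): snap(n,n+'4.png')
foot()
a=load('scene4.png')['pixels'][150:220,250:330];b=load('top4.png')['pixels'][120:190,205:285]
cv2.imwrite('pics/c5.png',cv2.resize(np.hstack([a,b]),None,fx=5,fy=5,interpolation=2))"
```

```text
t 11.95 foot rail xyz mm [ -0.4  85.  100.5] yawerr deg -0.31 tiltx [-0.0127 -0.0097] F rail [-2.1 -8.2  0.1] Trq [-1.53  0.64  0.1 ] gap 0.177
```

View pics/c5.png

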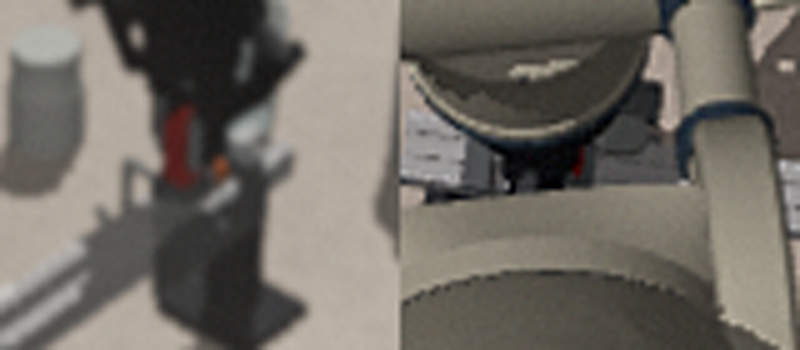

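The hanger's tab (180,150) is right against the orange buffer (220,165); the pawl is hidden. The force says it hasn't snapped yet, so I continue a little.

>>> arm_command(targets=[[0, [0, 0, -0.003], 0]])

```text
time_s: 12.03
ee_pos: [0.6331, 0.1118, 0.2118]
tool_rot: [[-0.015, 0.988, -0.154], [-0.009, -0.154, -0.988], [-1.0, -0.013, 0.011]]
ft_force: [-3.8, -10.1, 1.0]
finger_gap: 0.175
```

```bash
python3 -c "
from h import *
foot()"
```

```text
t 12.03 foot rail xyz mm [ -0.5  86.8 100.5] yawerr deg -0.33 tiltx [-0.0131 -0.0111] F rail [ -2.3 -10.6   1. ] Trq [-1.91  0.72  0.05] gap 0.175
```

>>> arm_command(targets=[[0, [0, 0, -0.002], 0]])

```text
time_s: 12.12
ee_pos: [0.6333, 0.1129, 0.2119]
tool_rot: [[-0.015, 0.988, -0.154], [-0.011, -0.154, -0.988], [-1.0, -0.013, 0.013]]
ft_force: [-3.7, -12.1, 0.3]
finger_gap: 0.178
```

```bash
python3 -c "
from h import *
foot()"
```

```text
t 12.12 foot rail xyz mm [ -0.4  87.8 100.5] yawerr deg -0.34 tiltx [-0.0133 -0.0127] F rail [ -1.9 -12.5   0.3] Trq [-2.11  0.77  0.11] gap 0.178
```

Enough push; now test by backing off whether the pawl holds.

>>> arm_command(targets=[[0, [0, 0, 0.002], 0], [0, [0, 0, 0.002], 0]])

```text
time_s: 12.28
ee_pos: [0.6325, 0.1079, 0.2119]
tool_rot: [[-0.016, 0.988, -0.154], [-0.013, -0.154, -0.988], [-1.0, -0.014, 0.015]]
ft_force: [-3.4, -4.6, -1.1]
finger_gap: 0.18
```

```bash
python3 -c "
from h import *
foot()"
```

```text
t 12.28 foot rail xyz mm [ -0.5  82.4 100.6] yawerr deg -0.33 tiltx [-0.0136 -0.0152] F rail [-2.7 -5.1 -1.1] Trq [-0.85  0.52  0.1 ] gap 0.18
```

>>> arm_command(targets=[[0, [0, 0, 0.002], 0], [0, [0, 0, 0], 0]])

```text
time_s: 12.45
ee_pos: [0.6325, 0.1069, 0.2122]
tool_rot: [[-0.015, 0.988, -0.154], [-0.01, -0.155, -0.988], [-1.0, -0.013, 0.012]]
ft_force: [-2.2, 1.9, -2.0]
finger_gap: 0.175
```

```bash
python3 -c "
from h import *
foot()"
```

```text
t 12.45 foot rail xyz mm [ -0.3  81.7 100.8] yawerr deg -0.36 tiltx [-0.0131 -0.0122] F rail [-2.5  1.6 -2. ] Trq [ 0.57  0.53 -0.02] gap 0.175
```

>>> arm_command(targets=[[0, [0, 0, 0.002], 0], [0, [0, 0, 0], 0]])

```text
time_s: 12.62
ee_pos: [0.6324, 0.1068, 0.2123]
tool_rot: [[-0.014, 0.988, -0.154], [-0.006, -0.154, -0.988], [-1.0, -0.013, 0.008]]
ft_force: [-1.7, 0.4, -2.7]
finger_gap: 0.178
```

```bash
python3 -c "
from h import *
foot()"
```

```text
t 12.62 foot rail xyz mm [ -0.4  82.  100.9] yawerr deg -0.35 tiltx [-0.0127 -0.0084] F rail [-1.7  0.2 -2.7] Trq [0.1  0.35 0.  ] gap 0.178
```

>>> arm_command(targets=[[0, [0, 0, 0.002], 0], [0, [0, 0, 0.002], 0]])

```text
time_s: 12.78
ee_pos: [0.6322, 0.1052, 0.2124]
tool_rot: [[-0.012, 0.988, -0.154], [-0.002, -0.154, -0.988], [-1.0, -0.012, 0.004]]
ft_force: [-0.2, 15.9, -3.3]
finger_gap: 0.181
```

```bash
python3 -c "
from h import *
foot()"
```

```text
t 12.78 foot rail xyz mm [ -0.3  80.9 101. ] yawerr deg -0.33 tiltx [-0.012 -0.004] F rail [-2.6 15.7 -3.3] Trq [ 2.94 -0.    0.05] gap 0.181
```

A 16 N pull doesn't move it: the pawl has snapped in. Relax, lower, and open.

>>> arm_command(targets=[[0, [0, 0, -0.001], 0], [0, [0.001, 0, 0], 0], [0, [0, 0, 0], 0]])

```text
time_s: 13.03
ee_pos: [0.6326, 0.1064, 0.2116]
tool_rot: [[-0.011, 0.988, -0.154], [-0.001, -0.154, -0.988], [-1.0, -0.011, 0.003]]
ft_force: [-0.8, -0.7, -4.9]
finger_gap: 0.178
```

```bash
python3 -c "
from h import *
foot()"
```

```text
t 13.03 foot rail xyz mm [1.000e-01 8.230e+01 1.002e+02] yawerr deg -0.31 tiltx [-0.0109 -0.003 ] F rail [-0.7 -0.8 -4.9] Trq [-0.23  0.33  0.05] gap 0.178
```

>>> arm_command(targets=[[0.5, [0, 0, 0], 0], [0.5, [0, 0, 0], 0], [0.5, [0, 0, 0], 0], [0.5, [0, 0, 0], 0], [0.5, [-0.01, 0, 0], 0], [0.5, [-0.02, 0, 0], 0], [0.5, [-0.03, 0, 0], 0], [0.5, [-0.03, 0, 0], 0], [0.5, [-0.03, 0, 0], 0], [0.5, [0, 0, 0], 0]])

```text
time_s: 13.87
ee_pos: [0.6343, 0.1063, 0.3395]
tool_rot: [[-0.01, 0.988, -0.154], [-0.001, -0.155, -0.988], [-1.0, -0.01, 0.002]]
ft_force: [1.4, 0.4, 0.4]
finger_gap: 0.499
```

```bash
python3 -c "
from h import *
plan([.40,.25,.34],10,n=20,claw=.5)"
```

```text
t 13.87 pos [0.6343 0.1063 0.3395] ang -8.89 tilt [-0.9999 -0.0102  0.0023] F [1.4 0.4 0.4] gap 0.499
rows total 8 [[0.5,[-0.0001,-0.0317,-0.0132],-2.36],[0.5,[-0.0001,-0.0311,-0.0145],-2.36],[0.5,[-0.0001,-0.0305,-0.0158],-2.36],[0.5,[-0.0001,-0.0298,-0.017],-2.36],[0.5,[-0.0001,-0.0291,-0.0182],-2.36],[0.5,[-0.0001,-0.0283,-0.0194],-2.36],[0.5,[-0.0001,-0.0275,-0.0206],-2.36],[0.5,[-0.0001,-0.0266,-0.0217],-2.36]]
```

>>> arm_command(targets=[[0.5, [0, -0.03, -0.013], -2], [0.5, [0, -0.03, -0.015], -2], [0.5, [0, -0.03, -0.016], -2], [0.5, [0, -0.03, -0.017], -2], [0.5, [0, -0.029, -0.018], -2], [0.5, [0, -0.028, -0.02], -2], [0.5, [0, -0.027, -0.02], -2], [0.5, [0, -0.02, -0.03], 0], [0.5, [0, 0, -0.035], 0], [0.5, [0, 0, 0], 0]])

```text
time_s: 14.7
ee_pos: [0.4011, 0.3028, 0.3502]
tool_rot: [[0.006, 0.995, 0.096], [0.004, 0.096, -0.995], [-1.0, 0.006, -0.003]]
ft_force: [-0.7, -0.9, 0.1]
finger_gap: 0.501
```

```bash
python3 -c "
from h import *
for n in('scene','top'): snap(n,n+'5.png')
a=load('scene5.png')['pixels'][130:280,120:320];b=load('top5.png')['pixels'][115:265,190:390]
cv2.imwrite('pics/c6.png',cv2.resize(np.vstack([a,b])[:, :],None,fx=2,fy=2,interpolation=2))
c=np.hstack([load('scene5.png')['pixels'][150:220,250:330],load('top5.png')['pixels'][120:190,205:285]])
cv2.imwrite('pics/c7.png',cv2.resize(c,None,fx=5,fy=5,interpolation=2))
st=state();print(st['time_s'],st['ee_pos'],st['ft_force'])"
```

```text
14.8 [0.4017823  0.29965401 0.34980992] [-0.26036114  0.30902133 -0.63912164]
```

View pics/c6.png

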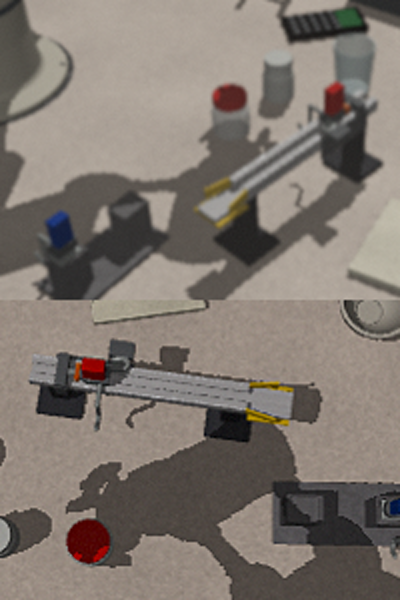

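View pics/c7.png

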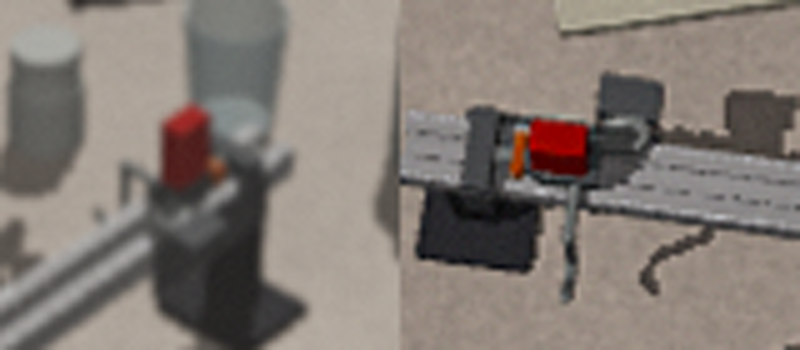

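The hanger stands upright on the rail with its tab at (560,145) and its hook at (570,240) on the robot's side. The orange buffer (518,155) sits about 1 px (2–3 mm) further in than at the start, so the pawl is holding the hanger against it. Blue, the jars and the rest have not moved.

```bash
python3 -c "
from rig import hand_in; print(hand_in())"
```

```text
the job is handed in; nothing more can be done
None
```

The red hanger is hung on the rail, caught by the spring pawl and released. The job was handed in at about 15 s, and no verdict was reported.

- **Route:** I gripped the red tab and lifted the hanger from the stand. I set its foot on the ledge, feeling the floor at z = 100 mm with a brief 16 N press. I then slid it in with the hook towards the robot, first meeting the pawl at about rail y 35 mm.
- **Catch check:** a 16 N pull back did not move the hanger, which stayed at about rail y 82 mm. After release, the pictures show it upright on the rail and the buffer still about 2–3 mm in, so the pawl is holding it.
- **Buffer:** the hardest push was about 12.5 N at the wrist, including friction. I estimate the buffer went in about 6–7 mm, below the 9 mm limit. That is further than the 3.5 mm the snap needs, because I could not tell the snap from the forces while pushing.
- **Not confirmed:** the arm hid the pawl during the push, so the catch rests on the pull test and the final buffer position. The tool also tilted up to about 1° while pushing.
- **Rest of the bench:** the blue hanger is still in its stand, and nothing else in the final pictures looked moved. Those were crops that left out a few of the bystander items. The arm is clear of everything.

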